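# Fit the circlip on the turntable spindle

### The arm

A 6-joint arm with a two-finger parallel gripper is mounted at the origin on the work surface. World frame = base frame: x ahead of the robot, y to its left, z up, the work surface at z = 0. Lengths are in mm, angles in rad, forces in N, time in s.
With the tool pointing down it reaches from about 300 to 775 mm from the base axis. Payload 14.6 kg.
Tool frame: the origin (TCP) lies where the fingers leave the gripper's body, on its centre line; the fingertips stand 97 mm ahead of it and the grasp point (between the pads) lies ahead of it (grip_depth is the z of the grasp point in the tool frame, in mm); z points along the fingers, y is the line along which they close (so a half turn about z gives the same grasp; the last joint's range is limited). The gripper opens to 94 mm and grips with 3 to 60 N. Pads are 16 mm wide; open, the fingers measure 119 mm over their backs; the gripper's body (75 mm by 177 mm) begins 78 mm behind the grasp point.
Start: joints at [-1.213, 0.3, 1.521, -0, 1.321, -0.067], TCP at [226.669, -501.11, 302.646] pointing down, gripper open.
Joint ranges: [-3.03, 3.03], [-0.79, 2.21], [0.23, 2.52], [-1.04, 4.18], [0, 3.07], [-2.55, 2.55]. Speed limits (rad/s): [2.22, 2.22, 2.57, 3.14, 3.14, 3.14].

### API

Orientations are given as [roll, pitch, yaw] about the fixed x, y, z axes, in that order (R = Rz(yaw) Ry(pitch) Rx(roll)).
In Python, from cell import read_state, camera, sign_off, regions_of, spot_point, grip_depth gives the robot as it stands. The module is installed in compiled form; this text tells all that it offers.
- The arm moves only by the tool send_rows, never from a script. Its argument "series" is a list of rows, each a list of 3 entries, a list of its own where there are three numbers: the shift along the world's x, y, z in mm, then the turn about the world's z in degrees, then the closure, from -1 (fully open) to 1 (shut), so that 0 is half open. A call has 1 to 12 rows; each row shifts and turns the commanded pose from where the row before left it; what a row does not reach is not made up. A row lasts 1/10 s, in which the tool goes at most 50 mm and 8.59 degrees, less where a joint would pass 70% of its speed; a pose out of reach is approached as far as the arm can. A call is refused whole if a number of a shift passes 50 or a number of a turn 8.59, either way. A call with a gripper value outside its range is refused whole. The fingers move at their own pace and stop on an object; "squeeze" is the grip in N (left out, the last holds). Time passes only in rows, so rows that do not move let the fingers close. It gives the time, the measured TCP pose, the force, the opening and the grip force at its end, in the units of the state.
- read_state(): the state, without advancing time (a new reading comes with each control period).
- camera(name): name is "side" or "top" or "wrist"; returns a dict with "color" (384x512x3 uint8, blue, green, red), "fx", "fy", "cx", "cy" (pixels), "dist" ([k1, k2, p1, p2, k3] as OpenCV has them; the pictures are not rectified), "camera_from_world" (4x4, takes a point from world to camera coordinates). Camera axes: x right, y down, z forward; pixel columns grow to the right and rows downward; lengths in mm; the calibration is good to about 2 mm. A picture is of the moment at which its call begins. There is no depth.
- sign_off(): hands the job in; it is judged then, once.
Trained networks look in a picture, given as the dict that the camera call returned (one of the last four; its "shot" number tells which), for a name from the list of things; names that differ only in an ending like _2 or _b are one class to them, and where a whole thing is asked for, a point or a joint stands for the part that bears it (a point fixed in the world has none). Each returns a list of dicts, best first, with "confidence" (0 to 1); they miss things now and then, are a little off and sometimes report something else, mostly with a low value. They report only what shows in the picture. A call takes as long as a camera call. They do not tell look-alikes from the thing itself.
- regions_of(thing, picture): "mask" (384x512 bool, what is visible of it).
- spot_point(thing, picture): "point" ([x, y, z] in mm, in the coordinates of the camera as it stood for that picture, good to about 4 mm: a listed point, or the origin of a listed thing).
The state is a dict: "clock": time; "joints": joint angles; "qd": joint speeds; "effort": joint torques, N m; "eef_pos": TCP position; "eef_rot": TCP orientation; "wrist_force": force on the tool from outside, world axes, zero at the start; "moment": the same for the moment, N m; "finger_gap": finger opening in mm; "finger_force": force on a finger pad.
Only numpy, scipy, OpenCV 4.12 (cv2) and the standard library are available. Lean on these libraries where they do the work, as an engineer would, in place of code of your own. Each camera call takes 0.05 s, during which the arm holds its last target. There are 200 camera calls.

### The job

First push the round turntable base across the bench until it is home against both battens of the corner stop. Then pick up the circlip pliers, which already have the circlip on their tips, squeeze the handles fully so that the ring is spread, and slide the ring squarely down over the spindle until it is level with the groove. Finish there still holding the pliers squeezed, with the ring spread around the groove, and leave the two plaster models and the pencil jar where they stand.

Things in the scene. Friction and masses are not known exactly. Their poses are not given: they have to be found in the camera images.
- turntable: loose grey cast turntable base, 0.55 to 0.85 kg (4 to 10 N slide it); origin at the centre of its underside, z up. Round foot 160 mm across, edge 16 mm high; aluminium hub (flange 96 mm across from 22 to 30 mm high, barrel 54 mm across up to 46 mm), steel washer 46 mm across with its upper face at 48.5 mm, upright spindle 28 mm across to 66.5 mm, its end chamfered 3 mm
- groove (a point): on the spindle's axis, midway up the groove (51 mm above the bench). The groove is 5 mm wide, from the washer's face (48.5 mm) up to 53.5 mm, and 25 mm across at its bottom
- spindle_end (a point): centre of the spindle's top face
- stop: corner stop fixed to the bench: two wooden battens, 130 mm long inside, 20 mm thick and 22 mm high, at a right angle, open towards its own -x side (roughly towards the robot). Its origin is the point named seat and its x axis points into the corner
- seat (a point): on the bench, the point where the base's axis stands when the foot touches both battens, 80 mm from the inner face of each
- rest: low wooden block fixed to the bench, 60 mm (x) by 80 mm by 45 mm high, on which the pliers lie, handles and ring overhanging; origin at the centre of its underside. Its place may be swapped with that of the notched plaster disc
- pliers: steel bent-nose circlip pliers, 190 mm long, 160 g, lying level across the block. Origin at the rivet, at mid-height of the handles (52 mm above the bench as they lie); x along the pliers to the jaws, y across, z up. The jaws reach 66 mm ahead of the rivet, then the tips turn straight down to the circlip, which lies level 26 mm below the handles' mid-height
- grip (a point): where to take the pliers, midway between the two straight black handles, 90 mm behind the rivet, 58 mm clear of the block. Each handle is 9 mm wide, 14 mm high and runs 28 to 115 mm behind the rivet. Outer faces here: 62 mm apart when free, 33 mm and parallel when fully squeezed. A spring resists with 3 to 9 N per handle up to a built-in stop; grip with 40 to 80 N. Pads that swing as they close tip the nose up or down
- ring (a point): centre of the circlip's opening when fully spread, at mid-thickness; fixed in the pliers' frame 75 mm ahead of the rivet, 26 mm below it. Dark steel ring 3 mm thick, band 3.6 mm wide, on both tips by its lugs, opening 26 mm across when relaxed (too small for the spindle), about 33 mm when fully spread; some 44 mm over all
- lever_left (a joint): turn of the left handle about the rivet (the right one mirrors it): 0 with the handles free, 0.165 rad when squeezed to the stop, ring fully spread (a hard grip bends it up to 0.03 rad further)
- notched_disc: bystander, a plaster model: disc 100 mm across, 22 mm thick, with three ribs, 40 mm high in all; origin at the centre of its underside
- arch: bystander, a plaster arch 122 mm high, 90 mm wide; origin at the centre of its underside
- pencil_jar: bystander, a white jar 72 mm across and 95 mm high with pencils to 175 mm; origin at the centre of its underside
There are look-alikes about, which are no part of the job. Leave any yellow look-alike of the pliers alone.

How it is judged:
By the outcome, as a careful person would: the job done as asked, in the order asked, and still so for the second after the job is handed in, while the arm keeps its last pose, push and grip.
It also fails if it takes over 48 s, if anything falls off the work surface, if the arm or the gripper's body presses on something with over 40 N, if the wrist force passes 120 N, or if a joint passes its speed limit or range.

## Working session

There is one attempt and no reset: what is moved stays moved. The work goes in short steps, Python scripts to look and compute and a tool call to move; the robot and the scene stay as the last step left them, time stands still between calls to the robot, and variables do not carry over. Pictures are saved under pics/ and viewed, at most 10 in all, crops included, and the job is handed in when it is done.

Besides the shell and the picture viewer there is one more tool, called after "Request:" as name(argument=value, ...) on one line, values as JSON. send_rows: Moves the arm, as the interface text tells. Its arguments: {"type":"object","properties":{"series":{"type":"array"},"squeeze":{"type":"number"}},"required":["series"]}

```bash
mkdir -p pics; cat > h.py <<'E'
import numpy as np, cv2
from cell import *
def w(p,pic):
    T=np.linalg.inv(np.array(pic["camera_from_world"])); return (T@np.r_[p,1])[:3]
def ray(px,pic,z):
    K=np.array([[pic["fx"],0,pic["cx"]],[0,pic["fy"],pic["cy"]],[0,0,1]])
    u=cv2.undistortPoints(np.array([[px]],float),K,np.array(pic["dist"],float))[0,0]
    T=np.linalg.inv(np.array(pic["camera_from_world"])); d=T[:3,:3]@np.r_[u,1]; o=T[:3,3]
    return o+d*(z-o[2])/d[2]
def proj(P,pic):
    K=np.array([[pic["fx"],0,pic["cx"]],[0,pic["fy"],pic["cy"]],[0,0,1]]);M=np.array(pic["camera_from_world"])
    return cv2.projectPoints(np.array(P,float).reshape(-1,3),cv2.Rodrigues(M[:3,:3])[0],M[:3,3],K,np.array(pic["dist"],float))[0][:,0]
def spots(names,pic,m=0.2):
    for n in names:
        for r in spot_point(n,pic):
            if r["confidence"]>m:
                p=w(r["point"],pic); print(n,round(r["confidence"],2),p.round(1),proj(p,pic)[0].round(0))
E
python3 - <<'E'
from h import *
print(grip_depth, read_state()["eef_rot"])
im=[]
for n in ["top","side"]:
    p=camera(n); im.append(p["color"]); print(n)
    spots(["turntable","groove","spindle_end","stop","seat","rest","pliers","grip","ring","notched_disc","arch","pencil_jar"],p)
for n,i in zip("ab",im): cv2.imwrite(f"pics/{n}.png",cv2.resize(i,(800,600)))
E
```

```text
78.39999999999999 [-3.14046041e+00 -8.08816776e-05  4.24785204e-01]
top
turntable 0.83 [ 5.23e+02 -4.32e+01 -2.00e-01] [264. 185.]
turntable 0.74 [ 505.2 -290.7   -0.7] [354. 185.]
groove 0.75 [519.2 -42.2  53.7] [264. 182.]
spindle_end 0.57 [523.6 -44.3  69.6] [265. 179.]
seat 0.6 [ 5.207e+02 -4.460e+01  1.000e-01] [265. 186.]
seat 0.21 [494.  281.7   1.7] [146. 203.]
rest 0.83 [ 504.9 -291.6    1.4] [354. 185.]
pliers 0.94 [ 509.9 -295.6   50.7] [361. 179.]
pliers 0.69 [ 235.7 -326.2   24.4] [383. 285.]
grip 0.9 [ 195.2 -405.4    8.8] [414. 299.]
grip 0.63 [ 419.3 -277.3   53. ] [358. 214.]
ring 0.98 [ 582.8 -313.3   24.1] [361. 155.]
ring 0.69 [ 271.4 -255.     4.4] [352. 273.]
notched_disc 0.65 [493.4 282.7   1.3] [146. 203.]
arch 0.63 [690.5 330.8   1.5] [128. 136.]
pencil_jar 0.83 [ 7.062e+02 -3.553e+02  6.000e-01] [367. 116.]
pencil_jar 0.45 [ 585.  -314.8   26.5] [362. 154.]
pencil_jar 0.35 [691.4 329.9   0.8] [129. 136.]
side
turntable 0.75 [523.6 -42.3  -2.7] [278. 219.]
groove 0.81 [522.8 -45.8  50.2] [278. 207.]
spindle_end 0.63 [522.2 -39.   68. ] [278. 201.]
stop 0.63 [621.5   4.9  -3.3] [301. 207.]
seat 0.71 [ 6.223e+02  1.000e-01 -9.000e-01] [302. 207.]
rest 0.7 [ 513.6 -289.2   -4.3] [300. 274.]
pliers 0.72 [ 236.4 -325.4   21.1] [200. 296.]
pliers 0.62 [ 511.2 -293.7   51.3] [300. 260.]
grip 0.87 [ 419.5 -272.6   51.4] [265. 261.]
ring 0.93 [ 581.2 -313.1   29.1] [327. 267.]
notched_disc 0.46 [691.2 329.1  -2.4] [291. 160.]
arch 0.87 [692.9 327.1  -2.7] [292. 161.]
pencil_jar 0.63 [ 711.6 -357.9    2.4] [377. 277.]
```

View pics/a.png

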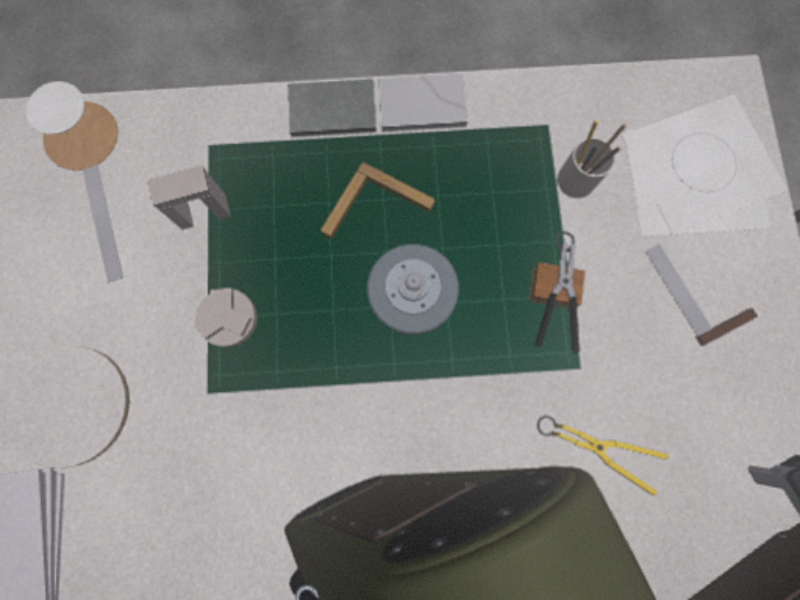

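View pics/b.png

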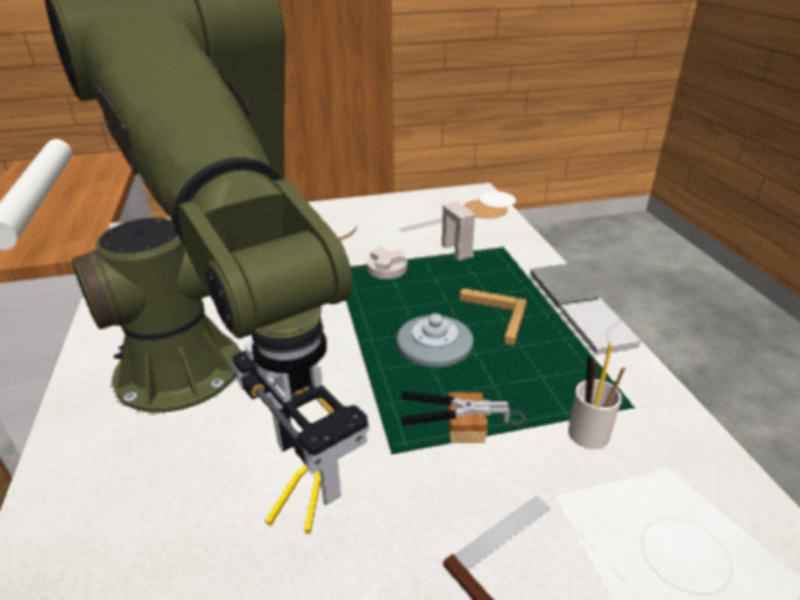

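Top picture (800 px wide): turntable at (413,288), stop corner at (365,168), pliers at (566,282) and the yellow look-alike at (600,447). The side picture agrees. Next, the stop geometry.

```bash
python3 - <<'E'
from h import *
for n in ["top","side"]:
    p=camera(n); print(n)
    r=regions_of("stop",p)
    for q in r[:2]: print(q["confidence"],q["mask"].sum(),np.argwhere(q["mask"]).mean(0)[::-1])
    spots(["stop","seat","turntable","ring","grip"],p,.3)
    hsv=cv2.cvtColor(p["color"],cv2.COLOR_BGR2HSV)
    if n=="top":
        c=p["color"][95:160,195:290]; cv2.imwrite("pics/c.png",cv2.resize(c,None,fx=8,fy=8,interpolation=cv2.INTER_CUBIC))
        print(np.linalg.inv(p["camera_from_world"])[:3,3])
E
```

```text
top
0.81 819 [238.23809524 125.37362637]
0.7 624 [360.375     190.0224359]
turntable 0.79 [520.4 -44.5   0.8] [265. 186.]
turntable 0.35 [ 508.7 -295.2   51.9] [361. 180.]
ring 0.86 [ 578.7 -313.9   23.2] [361. 157.]
ring 0.84 [ 271.6 -252.4    5.3] [351. 273.]
grip 0.77 [ 420.6 -274.3   54.6] [357. 213.]
grip 0.69 [ 195.4 -405.7    6. ] [413. 299.]
[313.23713068  -2.20225061 934.44904422]
side
0.84 457 [320.31947484 196.92778993]
stop 0.87 [622.8   4.9  -2.8] [302. 207.]
seat 0.86 [ 6.239e+02  1.000e-01 -6.000e-01] [302. 207.]
turntable 0.73 [523.7 -40.7  -0.8] [278. 219.]
ring 0.89 [ 581.5 -314.5   27.2] [327. 267.]
grip 0.88 [ 418.8 -272.9   49.8] [265. 261.]
grip 0.67 [ 195.6 -406.3    2.7] [188. 331.]
```

View pics/c.png

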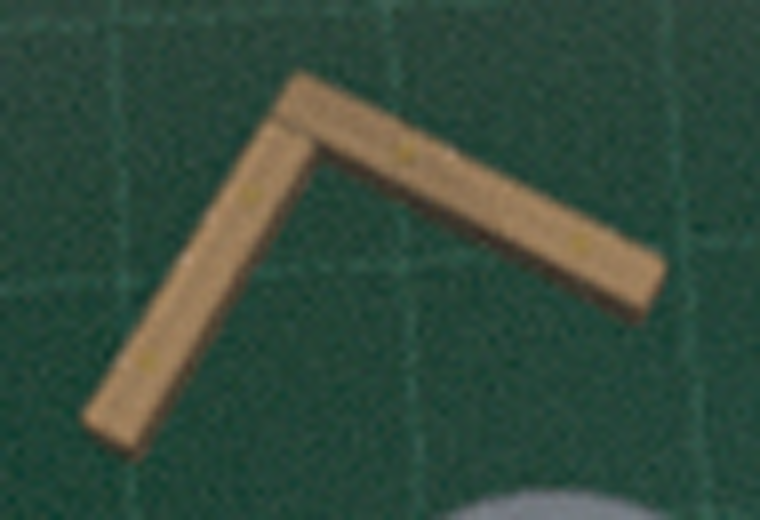

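The crop shows the inner top-edge corner at about (318,145), with the inner ends at about (132,450) on the left and (640,310) on the right.

```bash
python3 - <<'E'
from h import *
p=camera("top")
f=lambda x,y: ray((195+x/8-.44,95+y/8-.44),p,22)[:2]
c,l,r=f(318,147),f(130,452),f(638,310)
print(c,l,r,np.linalg.norm(l-c),np.linalg.norm(r-c))
u,v=(l-c)/np.linalg.norm(l-c),(r-c)/np.linalg.norm(r-c)
print("angle",np.degrees(np.arccos(u@v)),"axis",np.degrees(np.arctan2(*(-(u+v))[::-1])))
s=c+80*(u+v);print("seat",s)
t=np.array([522,-43]);d=s-t;print(d,np.linalg.norm(d),np.degrees(np.arctan2(d[1],d[0])))
s=read_state();print(s["eef_pos"],s["joints"],s["clock"],s["wrist_force"])
E
```

```text
[730.83830698  26.05390076] [622.93163308  96.73478535] [662.83131393 -81.60773134] 128.99471973207847 127.34197317477978
angle 90.94603261786622 axis 12.247469485262789
seat [621.19269248   2.25257503]
[99.19269248 45.25257503] 109.0274542830786 24.52288699848298
[ 226.66635089 -501.10492927  302.65267065] [-1.21260762e+00  2.99883743e-01  1.52100433e+00  2.37982090e-05
  1.32071856e+00 -6.66107111e-02] 2.05 [-0.3838724  -0.40332243  0.80671136]
```

Request:
send_rows(series=[[[21,42,0],0,-1],[[21,42,0],0,-1],[[21,42,0],0,-1],[[21,42,0],0,-1],[[21,42,-10],0,-1],[[21,42,-10],0,-1],[[21,42,-20],0,-1],[[21,42,-20],0,-1],[[21,42,-20],0,-1],[[20,41,-20],0,-1],[[0,0,-40],0,-1],[[0,0,-40],0,-1]])

```text
clock: 3.25
eef_pos: [434.9, -83.4, 123.0]
eef_rot: [3.14, -0.001, 0.428]
wrist_force: [0.6, 0.1, -1.4]
finger_gap: 94.0
finger_force: 0.0
```

Request:
send_rows(series=[[[0,0,-20],0,-1],[[9,4,0],0,-1],[[9,4,0],0,-1],[[9,4,0],0,-1],[[9,4,0],0,-1],[[9,4,0],0,-1],[[9,4,0],0,-1],[[9,4,0],0,-1],[[9,4.2,0],0,-1],[[9,4.2,0],0,-1],[[9,4.2,0],0,-1]])

```text
clock: 4.35
eef_pos: [525.1, -43.9, 104.9]
eef_rot: [3.141, 0.0, 0.425]
wrist_force: [-5.2, -3.9, 2.8]
finger_gap: 93.8
finger_force: 2.9
```

```bash
python3 - <<'E'
from h import *
s=read_state();print(s["eef_pos"],s["wrist_force"])
p=camera("top"); spots(["turntable","groove","spindle_end"],p,.3)
w_=camera("wrist"); im=np.hstack([p["color"][80:260,180:380],]);cv2.imwrite("pics/d.png",np.vstack([cv2.resize(im,(444,400)),]))
cv2.imwrite("pics/w.png",w_["color"])
E
```

```text
[525.13287089 -43.85420167 104.88116052] [-5.22781229 -3.9080867   2.8143447 ]
```

View pics/w.png

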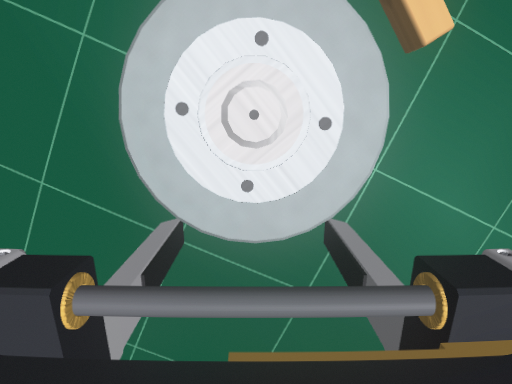

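The wrist picture shows the foot cradled between both fingers, with the spindle end at (254,115). About 33 mm is left to go.

Request:
send_rows(series=[[[8,4,0],0,-1],[[8,4,0],0,-1],[[6,3,0],0,-1],[[4,2,0],0,-1],[[2,1,0],0,-1],[[2,1,0],0,-1]])

```text
clock: 5.2
eef_pos: [554.0, -29.4, 104.0]
eef_rot: [-3.141, 0.002, 0.425]
wrist_force: [-8.4, -3.4, 5.1]
finger_gap: 94.2
finger_force: 3.6
```

Request:
send_rows(series=[[[2,0.7,0],0,-1],[[2,0.7,0],0,-1]])

```text
clock: 5.4
eef_pos: [557.4, -28.1, 103.9]
eef_rot: [-3.141, 0.004, 0.425]
wrist_force: [-19.1, -8.5, 13.5]
finger_gap: 93.8
finger_force: 10.0
```

```bash
python3 - <<'E'
from h import *
p=camera("side"); spots(["turntable","groove","spindle_end","seat"],p,.3)
w_=camera("wrist"); spots(["turntable","groove","spindle_end","seat"],w_,.3)
print(read_state()["wrist_force"])
cv2.imwrite("pics/w2.png",w_["color"])
E
```

```text
turntable 0.58 [624.4   0.   -2.1] [302. 208.]
groove 0.63 [621.9   1.5  50.1] [303. 195.]
spindle_end 0.88 [6.227e+02 5.000e-01 6.940e+01] [303. 190.]
turntable 0.55 [622.4  -1.1  -1. ] [257. 121.]
groove 0.78 [619.2  -1.4  53.6] [257. 129.]
spindle_end 0.78 [620.3   3.7  66.6] [247. 123.]
[-13.17951657  -3.11500649   7.99790468]
```

View pics/w2.png

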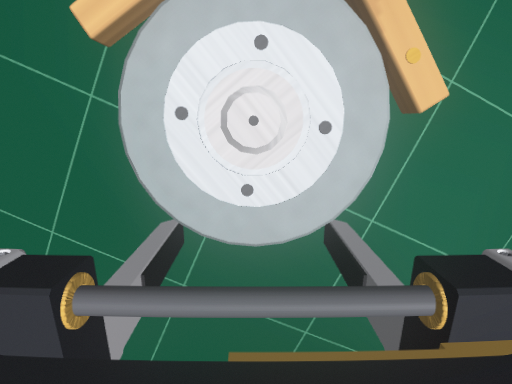

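Both battens look touched: the foot's edge meets the left batten near (150,15) and the right one near (380,60). I'll nudge towards each batten to be sure.

Request:
send_rows(series=[[[0.5,1.5,0],0,-1],[[0,1,0],0,-1]])

```text
clock: 6.1
eef_pos: [557.9, -26.0, 103.9]
eef_rot: [-3.141, 0.003, 0.424]
wrist_force: [-9.0, -6.7, 4.9]
finger_gap: 94.1
finger_force: 6.1
```

Request:
send_rows(series=[[[1,-2,0],0,-1],[[1,-2,0],0,-1]])

```text
clock: 6.3
eef_pos: [558.9, -27.7, 103.5]
eef_rot: [-3.136, 0.005, 0.425]
wrist_force: [-20.4, 20.5, 13.9]
finger_gap: 93.8
finger_force: 13.2
```

```bash
python3 - <<'E'
from h import *
w_=camera("wrist"); spots(["turntable","groove","spindle_end","seat"],w_,.3)
print(read_state()["wrist_force"])
c=w_["color"][0:120,60:460]
cv2.imwrite("pics/w3.png",cv2.resize(c,None,fx=2,fy=2,interpolation=cv2.INTER_CUBIC))
E
```

```text
groove 0.85 [620.3   5.5  51.6] [244. 124.]
spindle_end 0.67 [622.9   3.1  65.7] [250. 122.]
[-17.95609869   9.93173989  10.90982637]
```

View pics/w3.png

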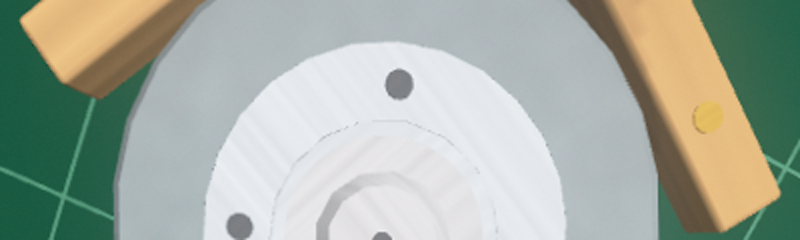

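Request:
send_rows(series=[[[0,2,0],0,-1],[[1,1.5,0],0,-1],[[0.7,1,0],0,-1]])

```text
clock: 6.85
eef_pos: [559.7, -25.6, 103.3]
eef_rot: [-3.138, 0.01, 0.425]
wrist_force: [-30.6, -15.5, 18.1]
finger_gap: 94.0
finger_force: 18.5
```

Request:
send_rows(series=[[[0.5,0.8,0],0,-1],[[0,0,0],0,-1]])

```text
clock: 7.05
eef_pos: [559.8, -25.4, 103.3]
eef_rot: [-3.139, 0.011, 0.424]
wrist_force: [-31.5, -14.7, 18.0]
finger_gap: 93.9
finger_force: 19.4
```

Seated: 35 N of push reacts along both batten normals. Retreating, then going above the pliers.

Request:
send_rows(series=[[[-5,-2,0],0,-1],[[-12,-5,0],0,-1],[[-15,-7,0],0,-1],[[0,0,45],0,-1],[[-5,-20,45],-7.6,-1],[[-15,-38,10],-7.6,-1],[[-18,-38,0],-7.6,-1],[[-18,-38,0],-7.6,-1],[[-18,-38,0],-7.6,-1],[[-18,-38,0],0,-1],[[-16,-25,0],0,-1],[[0,0,0],0,-1]])

```text
clock: 8.25
eef_pos: [421.7, -275.4, 204.2]
eef_rot: [3.141, -0.001, -0.242]
wrist_force: [0.7, -0.1, 0.3]
finger_gap: 93.9
finger_force: 0.0
```

```bash
python3 - <<'E'
from h import *
s=read_state();print(s["eef_pos"],s["eef_rot"],s["wrist_force"])
for n in ["wrist","side"]:
    p=camera(n); print(n);spots(["pliers","grip","ring","spindle_end","groove"],p,.3)
    if n=="wrist": cv2.imwrite("pics/e.png",p["color"])
E
```

```text
[ 421.69107763 -275.35658061  204.21457795] [ 3.14104767e+00 -7.65244114e-04 -2.42140871e-01] [ 0.67677884 -0.06403355  0.32125161]
wrist
pliers 0.97 [ 229.2 -323.4   26.7] [337. 351.]
pliers 0.65 [ 506.5 -290.7   57. ] [246. 101.]
ring 0.97 [ 271.3 -255.2    5. ] [268. 319.]
ring 0.85 [ 580.  -310.    27.6] [248.   7.]
spindle_end 0.6 [ 507.4 -292.5   54.1] [248.  99.]
side
pliers 0.84 [ 508.3 -293.2   51.3] [299. 260.]
pliers 0.67 [ 237.4 -324.4   23.4] [201. 295.]
grip 0.85 [ 191.7 -405.3    3.9] [186. 330.]
grip 0.73 [489.7 282.2   1.1] [247. 171.]
grip 0.7 [ 420.1 -270.5   51.8] [265. 260.]
ring 0.65 [ 580.8 -312.6   30.6] [327. 266.]
ring 0.64 [ 270.8 -255.5    3.5] [211. 279.]
ring 0.53 [ 419.7 -273.3   51.7] [266. 261.]
spindle_end 0.97 [621.4   3.3  66.4] [303. 191.]
spindle_end 0.32 [623.3   1.1  -3.4] [302. 208.]
groove 0.85 [623.8   2.3  50.3] [303. 195.]
```

View pics/e.png

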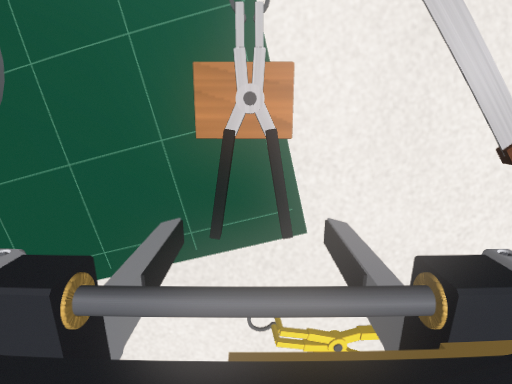

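Wrist picture: rivet at (249.5,98.5), handle ends at (216,237) and (288,237). Pliers, rest and yellow look-alike are all undisturbed.

```bash
python3 - <<'E'
from h import *
p=camera("wrist")
R=ray((249.5,98.5),p,58)[:2];E=ray((251.7,237),p,58)[:2];u=(R-E)/np.linalg.norm(R-E)
print(R,E,np.linalg.norm(R-E),np.degrees(np.arctan2(u[1],u[0])))
s=read_state();print("grip",R-90*u, "yaw",np.degrees(s["eef_rot"][2]), s["eef_pos"],"ring",R+75*u)
E
```

```text
[ 509.02295878 -290.2390615 ] [ 398.65933353 -264.93693843] 113.2268837837699 -12.912567445095167
grip [ 421.29886057 -270.12730889] yaw -13.644974534437372 [ 423.18268007 -272.720075    203.85910926] ring [ 582.12637396 -306.99885535]
```

Request:
send_rows(series=[[[-1,1,-30],0,-1],[[0,0,-25],0,-1],[[0,0,-18],0,-1],[[0,0,0],0,-1],[[0,0,0],0,0],[[0,0,0],0,0],[[0,0,0],0,0.1]], squeeze=50)

```text
clock: 9.6
eef_pos: [422.4, -272.1, 131.9]
eef_rot: [3.141, -0.002, -0.238]
wrist_force: [0.2, -0.0, -1.5]
finger_gap: 73.2
finger_force: 0.0
```

Request:
send_rows(series=[[[0,0,0],0,0.2],[[0,0,0],0,0.25],[[0,0,0],0,0.3],[[0,0,0],0,0.4],[[0,0,0],0,1],[[0,0,0],0,1],[[0,0,0],0,1],[[0,0,0],0,1]], squeeze=50)

```text
clock: 10.4
eef_pos: [422.2, -271.9, 131.0]
eef_rot: [3.142, -0.0, -0.238]
wrist_force: [-0.4, -0.0, 2.0]
finger_gap: 29.4
finger_force: 49.9
```

```bash
python3 - <<'E'
from h import *
s=read_state();print(s["eef_pos"],s["eef_rot"],s["wrist_force"],s["moment"],s["finger_gap"],s["clock"])
for n in ["wrist","side","top"]:
    p=camera(n); print(n);spots(["pliers","grip","ring"],p,.3)
    if n=="wrist": cv2.imwrite("pics/f.png",p["color"])
    if n=="side": cv2.imwrite("pics/g.png",cv2.resize(p["color"][220:320,210:370],(800,500),interpolation=cv2.INTER_CUBIC))
E
```

```text
[ 422.15773245 -271.91550583  130.98035232] [ 3.14152888e+00 -2.69401957e-04 -2.38427174e-01] [-0.39545507 -0.04623474  2.02529998] [-0.00890099 -0.03539934  0.0069912 ] 29.410876219822146 10.4
wrist
pliers 0.68 [ 512.  -290.9   55.6] [248.  80.]
grip 0.76 [ 423.5 -267.2   56.4] [245. 244.]
side
pliers 0.71 [ 514.7 -291.5   52.9] [301. 259.]
pliers 0.6 [ 239.9 -325.2   21.1] [202. 296.]
pliers 0.57 [ 422.  -274.1   52.1] [266. 261.]
grip 0.89 [ 194.  -405.2    2.5] [187. 331.]
ring 0.78 [ 271.7 -255.9    3.9] [211. 278.]
ring 0.58 [ 584.4 -314.6   30.2] [328. 267.]
top
pliers 0.58 [ 508.8 -296.6   47.4] [361. 180.]
ring 0.59 [ 584.5 -318.    25.2] [363. 154.]
```

View pics/g.png

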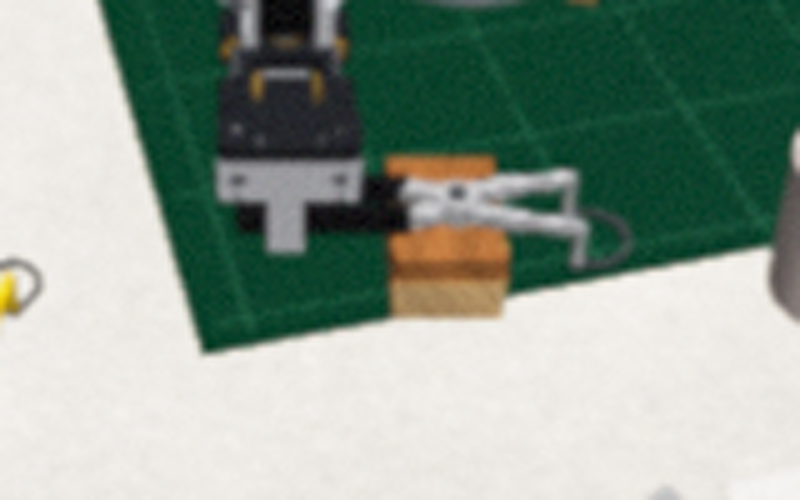

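The side crop shows the handles clamped parallel, the ring spread ahead of the block at about (600,235), and the pliers level. Lifting.

Request:
send_rows(series=[[[0,0,4],0,1],[[0,0,10],0,1],[[0,0,16],0,1],[[0,0,20],0,1],[[0,0,20],0,1],[[2,15,10],0,1],[[3,25,0],0,1],[[4,35,0],0,1],[[4,35,0],0,1],[[4,35,0],0,1],[[4,35,0],0,1],[[4,35,0],0,1]])

```text
clock: 12.2
eef_pos: [446.5, -54.6, 210.9]
eef_rot: [-3.141, 0.001, -0.238]
wrist_force: [-0.0, -0.2, -1.4]
finger_gap: 29.2
finger_force: 49.9
```

Request:
send_rows(series=[[[4,30,0],0,1],[[4,25,0],0,1],[[2,15,0],0,1],[[0,5,0],0,1],[[0,0,0],0,1],[[0,0,0],0,1]])

```text
clock: 12.8
eef_pos: [456.8, 17.8, 210.8]
eef_rot: [3.141, 0.0, -0.239]
wrist_force: [0.1, -0.2, -1.7]
finger_gap: 29.3
finger_force: 49.9
```

```bash
python3 - <<'E'
from h import *
s=read_state();print(s["eef_pos"],s["eef_rot"],s["wrist_force"],s["moment"],s["finger_gap"],s["clock"])
for n in ["wrist","side","top"]:
    p=camera(n); print(n);spots(["pliers","ring","spindle_end","groove"],p,.3)
    if n=="wrist": W=p["color"][:150]
    if n=="side": S=cv2.resize(p["color"][140:240,220:360],(700,500),interpolation=cv2.INTER_CUBIC); cv2.imwrite("pics/S.png",S)
    if n=="top": c=p["color"][100:215,200:320]; cv2.imwrite("pics/T.png",cv2.resize(c,(600,575),interpolation=cv2.INTER_CUBIC))
cv2.imwrite("pics/W.png",W)
E
```

```text
[456.83254711  17.79056905 210.82976421] [ 3.14145983e+00  2.20739302e-04 -2.38649301e-01] [ 0.08193087 -0.15302788 -1.73326637] [0.06829501 0.17381384 0.02764997] 29.268019615364285 12.8
wrist
pliers 0.95 [545.4  -3.1 133.5] [252.  82.]
side
pliers 0.82 [ 237.1 -327.4   22.4] [201. 296.]
pliers 0.55 [547.3  -3.7 129. ] [283. 179.]
ring 0.73 [620.8 -24.5 107.1] [306. 185.]
ring 0.62 [ 273.  -253.4    4.2] [211. 278.]
spindle_end 0.77 [622.4   4.8  68.5] [303. 190.]
groove 0.88 [618.7   1.2  53.1] [302. 194.]
top
pliers 0.81 [ 236.5 -329.    22.3] [384. 285.]
pliers 0.51 [548.5  -7.2 128.5] [250. 164.]
pliers 0.46 [618.6 -21.9 102.1] [254. 140.]
ring 0.6 [ 273.6 -252.5    6.4] [351. 272.]
ring 0.43 [620.1 -25.7 102.4] [255. 139.]
spindle_end 0.74 [624.7   5.7  71.7] [243. 142.]
groove 0.77 [621.1   0.9  54.1] [245. 146.]
```

View pics/S.png

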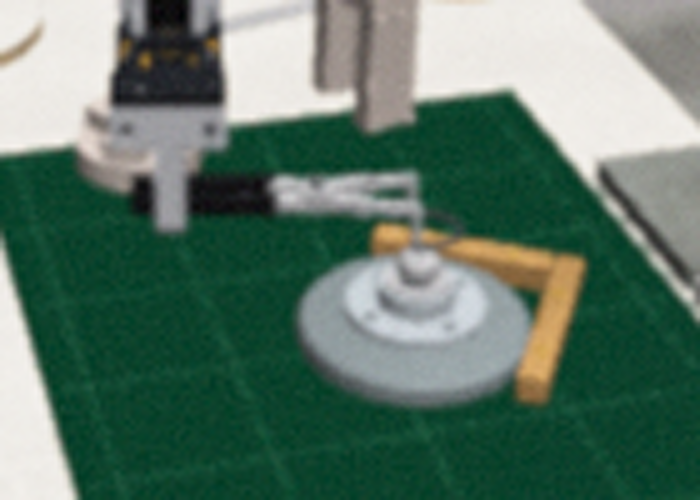

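The side crop shows the pliers level and the ring at about (440,225), just over the spindle at (420,262). Averaging several measurements for the offset.

```bash
cat > m.py <<'E'
from h import *
def run(names,cams=("side","top"),k=6):
    s=read_state();q=np.array(s["eef_pos"]);y=s["eef_rot"][2]
    print("tcp",q.round(1),np.array(s["eef_rot"]).round(4),"kin ring",(q[:2]+165*np.array([np.cos(y),np.sin(y)])).round(1),q[2]-104.4)
    for n in cams:
        A={m:[] for m in names}
        for i in range(k):
            p=camera(n)
            for m in names:
                for r in spot_point(m,p):
                    P=w(r["point"],p)
                    if np.hypot(P[0]-600,P[1])<130 and r["confidence"]>.3: A[m].append(P)
        for m in names:
            if A[m]:
                a=np.array(A[m]);print(n,m,len(a),np.median(a,0).round(1),a.std(0).round(1))
E
python3 - <<'E'
from m import *
run(["ring","pliers","spindle_end","groove","turntable"])
p=camera("top")
r=[q for q in regions_of("ring",p) if abs(np.argwhere(q["mask"]).mean(0)[1]-255)<20]
for q in r[:2]:
    b=cv2.boundingRect(q["mask"].astype(np.uint8)); print(q["confidence"],b,q["mask"].sum())
# flange: bright low-saturation blob near spindle
hsv=cv2.cvtColor(p["color"],cv2.COLOR_BGR2GRAY)
cv2.imwrite("pics/top_raw.png",p["color"])
print(hsv[130:170:3,225:270:3])
E
```

```text
tcp [457.1  18.1 210.9] [-3.1416 -0.     -0.2384] kin ring [617.4 -20.8] 106.46273502563784
side ring 6 [620.2 -25.4 104.7] [1.9 0.9 1.3]
side pliers 6 [546.9  -3.1 130.7] [1.3 1.9 2.4]
side spindle_end 5 [623.9   3.6  68.5] [1.5 1.7 1. ]
side groove 6 [622.1   1.8  50.5] [1.9 0.7 1.1]
side turntable 6 [625.6   1.6  -1.4] [28.9  2.2 49.5]
top ring 6 [619.9 -25.2 102. ] [1.1 1.2 0.8]
top pliers 6 [547.9  -6.5 128.2] [27.4  2.5 28.1]
top spindle_end 6 [623.3   1.   70.6] [1.1 0.9 1.3]
top groove 6 [622.3   4.3  52.6] [0.6 1.1 0.8]
top turntable 6 [6.221e+02 1.700e+00 6.000e-01] [0.6 1.6 1.2]
0.51 (245, 132, 19, 22) 121
[[ 77 125 123 122 124 122 122 124 120 123 128 125 122 104  61]
 [126 119 122 123 138 165 162 158 138  95  96  89 120 125 112]
 [123 123 119 158 164 103 162 153 113 163 161 131  86 128 130]
 [126 120 156 165 162 161 150 159 158 153 162 163 124 119 124]
 [121 127 162 163 159 137 156 157 147 152 161 110 156 120 124]
 [124 140 162 157 156 120 155 162 135 150 156 152 128 121 126]
 [122 156 163 151 156 140 105 158 131 153 145 154 153 127 127]
 [124 148 153 167 145 160 164 159 155 152 150 137 106  69  77]
 [ 68  70  75  76  71  74  74  69  75  76  76  73  69  82  78]
 [ 83  82  85  83  82  85  83  79  80  84  84  87  64  88  86]
 [ 89  85  82  86  89  88  87  88  88  83  90  85  65  86  86]
 [ 87  88  89  85  89  83  86  84  85  86  86  89  62  86  82]
 [ 89  84  87  85  92  87  90  87  87  90  88  91  65  90  86]
 [ 86  94  87  85  90  91  84  90  91  89  89  91  55  86  85]]
```

Request:
send_rows(series=[[[0.5,9,0],0,1],[[1,10,0],0,1],[[1,8.5,0],0,1],[[0,0,-8],0,1],[[0,0,-10],0,1],[[0,0,-4],0,1],[[0,0,0],0,1],[[0,0,0],0,1]])

```text
clock: 18.05
eef_pos: [459.6, 45.4, 188.8]
eef_rot: [3.142, 0.0, -0.239]
wrist_force: [0.0, -1.1, -0.7]
finger_gap: 29.2
finger_force: 49.9
```

```bash
python3 - <<'E'
from m import *
run(["ring","spindle_end","groove","turntable","lever_left"],("side","top","wrist"))
s=read_state();print(s["wrist_force"],s["moment"])
p=camera("wrist");c=p["color"][:110,170:340]
p=camera("top");t=p["color"][115:175,215:285];q=camera("side");g=q["color"][155:225,270:340]
f=lambda a,W,H:cv2.resize(a,(W,H),interpolation=cv2.INTER_CUBIC)
cv2.imwrite("pics/X.png",np.vstack([np.hstack([f(t,400,343),f(g,400,343)]),f(c,390,252) if 0 else np.hstack([f(c,390,250),np.zeros((250,410,3),np.uint8)])]))
E
```

```text
tcp [459.6  45.4 188.8] [ 3.1415e+00  2.0000e-04 -2.3880e-01] kin ring [620.    6.4] 84.40150245735637Traceback (most recent call last):
  File "<stdin>", line 2, in <module>
  File "m.py", line 10, in run
    for r in spot_point(m,p):
             ~~~~~~~~~~^^^^^
ValueError: it knows: arch, grip, groove, notched_disc, pencil_jar, pliers, rest, ring, seat, spindle_end, stop, turntable
```

```bash
python3 - <<'E'
from m import *
run(["ring","spindle_end","groove"],("side","top"),5)
s=read_state();print(s["wrist_force"],s["moment"],s["clock"])
p=camera("wrist");c=p["color"][:110,170:340]
p=camera("top");t=p["color"][115:175,215:285];q=camera("side");g=q["color"][155:225,270:340]
f=lambda a,W,H:cv2.resize(a,(W,H),interpolation=cv2.INTER_CUBIC)
cv2.imwrite("pics/X.png",np.vstack([np.hstack([f(t,400,343),f(g,400,343)]),np.hstack([f(c,390,250),np.zeros((250,410,3),np.uint8)])]))
E
```

```text
tcp [459.6  45.6 189.1] [-3.1415e+00 -4.0000e-04 -2.3850e-01] kin ring [620.    6.6] 84.66818648064773
side ring 5 [623.1   2.6  83.1] [1.7 0.8 2.6]
side spindle_end 5 [624.1   3.2  67.6] [0.6 0.7 1.3]
side groove 5 [621.1   2.1  51.3] [1.4 1.4 1.5]
top ring 6 [623.3   3.3  78.5] [ 1.5  1.3 29.6]
top spindle_end 6 [6.244e+02 3.000e-01 6.990e+01] [1.7 1.2 4.1]
top groove 6 [622.5   3.8  52.7] [1.6 1.9 9.1]
[-0.06951639  0.22603967 -1.43384786] [0.07744801 0.13582541 0.00420706] 20.3
```

View pics/X.png

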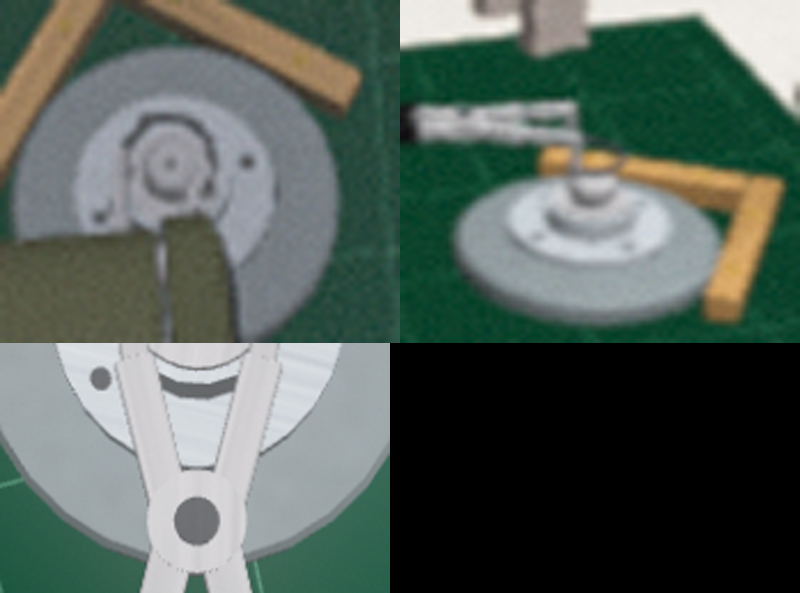

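Top crop: the ring arc is centred at about (169,160) and the spindle's centre hole sits at (170,162). The ring is higher than the spindle end, so I need to correct for parallax.

```bash
python3 - <<'E'
from h import *
p=camera("top")
f=lambda x,y,z: ray((215+x/5.714-.41,115+y/5.717-.41),p,z)[:2].round(1)
print("spindle",f(170,162,66.5)); 
for z in(79,81,83): print("ring c",z,f(169,160,z),"ring outer top",f(169,113,z),"left",f(122,160,z),"right",f(217,160,z))
print("flange l/r/top",f(75,190,30),f(277,190,30),f(170,96,30))
print("foot",f(13,190,16),f(338,200,16),f(170,46,16))
g=cv2.cvtColor(p["color"],cv2.COLOR_BGR2GRAY)
print(g[131:156,231:257])
E
```

```text
spindle [624.3   3. ]
ring c 79 [620.8   3.3] ring outer top [643.3   2. ] left [622.2  24.6] right [619.4 -18.4]
ring c 81 [620.1   3.3] ring outer top [642.6   2. ] left [621.5  24.5] right [618.7 -18.4]
ring c 83 [619.4   3.3] ring outer top [641.8   1.9] left [620.8  24.5] right [618.  -18.3]
flange l/r/top [626.4  49.4] [620. -47.] [670.9   1.2]
foot [633.2  80.2] [617.7 -76.8] [ 7.025e+02 -3.000e-01]
[[124 121 121 124 118 122 123 124 120 124 126 130 132 136 141 134 135 129
  124 126 124 117 119 122 126 122]
 [123 124 122 124 123 122 123 132 134 144 151 157 159 159 157 159 158 149
  146 145 132 127 121 120 125 127]
 [121 120 121 121 123 132 137 151 154 160 162 166 162 166 163 162 164 164
  165 160 152 146 140 129 123 124]
 [122 119 121 122 138 149 153 167 153 146 145 145 141 140 143 142 148 159
  160 162 163 161 163 146 133 125]
 [123 124 121 138 152 163 163 159 124  91  92  85  80  85  91  95 111 128
  145 155 162 163 164 163 154 141]
 [116 123 145 162 166 162 166 150 101  74  92 118 124 120 122 113  91  76
  103 135 163 161 158 163 159 158]
 [125 132 155 164 162 163 157 129  8
[... 1335 characters left out ...]
99 123 155
  145 114 122 135 147 151 138 157]
 [166 163 153 136 156 146 131 150 155 157 160 154 139 125 121 126 144 154
  153 147 152 149 151 131 153 159]
 [150 147 137 126 152 142 136 149 151 158 156 161 162 160 152 143 148 134
  125 139 146 149 133 125 158 159]
 [125 103 108 133 148 146 138 146 156 160 160 155 147 135 127 113 111 103
   84 100 119 136 112 145 159 162]
 [121  92 116 152 160 148 131 122 148 162 161 138 107  79  76  74  79  71
   72  76  90 113 127 156 157 160]
 [142 136 137 147 147 145 122  92  98 134 144 129  87  70  74  75  77  76
   75  77  83 106 145 160 160 156]
 [142 136 131 114 113 112  96  77  65  76  98 114  88  77  81  81  79  80
   83  79  79  93 129 159 161 159]]
```

Request:
send_rows(series=[[[1,-0.3,0],0,1],[[0,0,-4],0,1],[[0,0,-4],0,1],[[0,0,-3],0,1],[[0,0,-3],0,1],[[0,0,0],0,1]])

```text
clock: 21.1
eef_pos: [460.4, 45.3, 174.4]
eef_rot: [3.141, 0.001, -0.238]
wrist_force: [-0.5, -0.3, -1.2]
finger_gap: 29.3
finger_force: 49.9
```

Request:
send_rows(series=[[[0,0,-2],0,1],[[0,0,-2],0,1],[[0,0,-2],0,1],[[0,0,0],0,1]])

```text
clock: 21.5
eef_pos: [460.5, 45.3, 168.6]
eef_rot: [3.142, 0.0, -0.238]
wrist_force: [0.0, 1.3, -1.7]
finger_gap: 29.4
finger_force: 49.9
```

Request:
send_rows(series=[[[0,0,-2],0,1],[[0,0,-2],0,1],[[0,0,-2],0,1],[[0,0,0],0,1]])

```text
clock: 21.9
eef_pos: [460.5, 45.3, 162.6]
eef_rot: [3.141, 0.0, -0.238]
wrist_force: [1.0, 0.2, -1.5]
finger_gap: 29.4
finger_force: 49.9
```

```bash
python3 - <<'E'
from m import *
run(["ring","groove","spindle_end","pliers"],("side","top"),5)
s=read_state();print(s["wrist_force"],s["moment"],s["clock"])
E
```

```text
tcp [460.5  45.3 162.6] [ 3.1415e+00  5.0000e-04 -2.3840e-01] kin ring [620.8   6.3] 58.154625009815845
side ring 4 [623.6   1.5  58.7] [0.9 0.5 2. ]
side groove 6 [621.6   1.6  51.3] [ 1.8  1.3 19.8]
side spindle_end 5 [621.8   3.5  68.1] [1.  0.7 0.7]
side pliers 6 [551.1  24.5  81.2] [28.3  8.6 31.4]
top ring 5 [625.2   2.   55. ] [1.1 1.1 1.3]
top groove 6 [622.3   5.9  54.3] [25.8  6.8  9.5]
top spindle_end 5 [623.9   1.3  70.8] [2.2 1.9 0.3]
top pliers 5 [551.6  22.9  80.6] [1.5 1.3 1.5]
[ 1.77922705 -1.25664505 -1.26688728] [0.04812541 0.20602261 0.05849707] 24.4
```

Request:
send_rows(series=[[[-0.7,0,-2],0,1],[[0,0,-2],0,1],[[0,0,-1],0,1],[[0,0,0],0,1]])

```text
clock: 24.8
eef_pos: [459.8, 45.3, 157.6]
eef_rot: [3.142, 0.0, -0.238]
wrist_force: [0.5, -0.0, -1.5]
finger_gap: 29.5
finger_force: 49.9
```

Request:
send_rows(series=[[[0,0,-0.5],0,1],[[0,0,0],0,1]])

```text
clock: 25.0
eef_pos: [459.9, 45.3, 157.3]
eef_rot: [-3.142, 0.0, -0.238]
wrist_force: [0.9, -0.3, -1.5]
finger_gap: 29.6
finger_force: 49.9
```

Request:
send_rows(series=[[[0,0,-0.5],0,1],[[0,0,0],0,1]])

```text
clock: 25.2
eef_pos: [459.9, 45.3, 156.8]
eef_rot: [-3.142, -0.0, -0.238]
wrist_force: [0.7, -0.5, -2.0]
finger_gap: 29.3
finger_force: 49.9
```

Request:
send_rows(series=[[[0,0,-0.5],0,1],[[0,0,0],0,1]])

```text
clock: 25.4
eef_pos: [459.9, 45.3, 156.3]
eef_rot: [3.142, -0.0, -0.238]
wrist_force: [-0.2, -0.4, -1.4]
finger_gap: 29.7
finger_force: 49.9
```

Request:
send_rows(series=[[[0,0,-0.5],0,1],[[0,0,0],0,1]])

```text
clock: 25.6
eef_pos: [459.9, 45.3, 155.8]
eef_rot: [3.142, -0.0, -0.238]
wrist_force: [-0.3, 0.6, -0.9]
finger_gap: 29.5
finger_force: 49.9
```

Request:
send_rows(series=[[[0,0,-0.5],0,1],[[0,0,0],0,1]])

```text
clock: 25.8
eef_pos: [459.9, 45.3, 155.4]
eef_rot: [-3.142, -0.0, -0.238]
wrist_force: [-0.4, 0.1, -0.3]
finger_gap: 29.7
finger_force: 49.9
```

```bash
python3 - <<'E'
from m import *
s=read_state();print(s["wrist_force"],s["moment"])
run(["ring","groove","pliers"],("side","top"),5)
s=read_state();print(s["wrist_force"],s["moment"],s["clock"])
E
```

```text
[-0.39241362  0.07065998 -0.33636099] [0.06482073 0.04984675 0.0337857 ]
tcp [459.9  45.3 155.4] [-3.1416e+00 -1.0000e-04 -2.3840e-01] kin ring [620.2   6.4] 50.968980867277054
side ring 6 [623.    3.1  51.5] [1.3 1.1 5.4]
side groove 5 [6.205e+02 6.000e-01 5.100e+01] [1.3 1.  2.4]
side pliers 5 [549.3  26.6  75.8] [1.2 1.6 1.8]
top ring 5 [622.3   0.8  47.8] [1.4 1.3 0.8]
top groove 4 [622.3   3.4  53.3] [1.6 1.7 0.3]
top pliers 5 [548.   21.1  72.3] [30.3  8.3 10.1]
[ 0.37830242  0.09279249 -0.47649547] [ 0.01766387 -0.06879911 -0.00564755] 27.8
```

The shift in z-force and moment shows the ring began to touch the washer at a TCP height of about 155.7. Raising about 1.2 mm to centre it in the groove.

Request:
send_rows(series=[[[0,0,0.7],0,1],[[0,0,0.5],0,1],[[0,0,0],0,1],[[0,0,0],0,1]])

```text
clock: 28.2
eef_pos: [459.8, 45.3, 156.5]
eef_rot: [3.142, 0.0, -0.238]
wrist_force: [0.2, -0.5, -1.2]
finger_gap: 29.5
finger_force: 49.9
```

```bash
python3 - <<'E'
from m import *
run(["ring","groove","turntable","seat"],("side","top"),4)
s=read_state();print(s["wrist_force"],s["moment"],s["clock"])
p=camera("top");spots(["arch","notched_disc","pencil_jar"],p,.4)
E
```

```text
tcp [459.8  45.3 156.5] [ 3.1416e+00  2.0000e-04 -2.3840e-01] kin ring [620.2   6.4] 52.13692468756159
side ring 4 [623.7   0.9  51.8] [1.  1.6 1.4]
side groove 4 [621.9   2.5  50.9] [1.1 0.7 0.4]
side turntable 4 [625.5   1.5  -1. ] [1.7 2.2 2.3]
top ring 3 [6.246e+02 2.000e-01 4.840e+01] [1.4 1.2 1.5]
top groove 4 [621.4   3.4  52.2] [ 0.7  1.5 22.5]
top turntable 4 [6.219e+02 4.000e-01 1.400e+00] [ 0.8  1.9 22.7]
top seat 1 [ 6.244e+02 -1.000e-01  1.300e+00] [0. 0. 0.]
[ 1.04883722  0.54016771 -1.28470415] [ 0.0493377   0.0770212  -0.03073252] 30.2
arch 0.82 [691.5 330.8   4.7] [128. 135.]
notched_disc 0.85 [ 4.931e+02  2.810e+02 -1.000e-01] [146. 203.]
pencil_jar 0.81 [ 706.2 -360.    -1.8] [369. 116.]
```

```bash
python3 - <<'E'
from h import *
A=[]
for i in range(12):
    camera("side");s=read_state();A.append(np.r_[s["wrist_force"],s["moment"]])
print(np.mean(A,0).round(3),np.std(A,0).round(3),s["eef_pos"],s["finger_gap"],s["clock"])
E
```

```text
[ 0.135 -0.004 -1.326  0.064  0.151 -0.004] [0.432 0.521 0.43  0.03  0.018 0.03 ] [459.89414647  45.32822245 156.57670733] 29.485897540837236 31.0
```

The forces match the free weight of the pliers: no contact, ring level with the groove. Handing in.

```bash
python3 -c "
from cell import *
print(sign_off())"
```

```text
the job is handed in; nothing more can be done
None
```

I handed the job in at about 31 s: the base is home against both battens, and the ring is held spread around the spindle, level with the groove as far as force and camera readings show. The pliers are still squeezed at about 50 N, and the plaster models and pencil jar have not moved.

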